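Shut the keeper and rock the locating block out of the assembly jig

TASK

First swing the jig's keeper bar shut over the three bearings until it snaps in behind its ball catch. Then take the locating block by its upright shank, rock it side to side towards one clip and then the other until the two stiff clips have given way and it frees, and lift it straight up just clear of the clips. Finish while holding it there in the gripper, upright and still above its nest with its foot no more than a few centimetres above the clips, with the keeper still shut and everything else on the bench left where it is.

Things in the scene. Friction and masses are not known exactly. Their poses are not given: they have to be found in the camera images.
- jig: assembly jig, fixed to the bench: black base plate 150 (x) x 300 (y) x 10 mm. Origin: centre of its underside; x, y along its sides, z up. At x = 0: posts (7 mm) with bearings at y = 90, 60, 30 mm, the keeper's upright hinge at y = 120 mm, the locating block's nest at y = -85 mm. Ball catch at x = -13, y = -4 mm.
- keeper (a joint): keeper bar's angle (rad): 0 shut, along the jig's -y from the hinge, over the bearings, against its stop; grows to 1.6 as it swings open towards the jig's -x. It turns easily and stays where left. In the last 0.1 rad it rides over a sprung ball (about 6 N at the pin) that pops up behind it and keeps it within 0 to 0.02.
- keeper_hinge (a point): point on the upright hinge axis of the keeper bar, 20.5 mm above the bench
- keeper_pin (a point): top centre of the keeper's upright grip pin (12 mm diameter, standing 53 mm above the bar), 115 mm from the hinge axis, 82.5 mm above the bench. The bar itself is aluminium, 130 x 14 x 8 mm, its top 29 mm above the bench.
- plug: aluminium locating block: upright square bar 24 x 24 x 95 mm, 0.1 to 0.2 kg, with a flange 24 to 32 mm above its foot that stands out 5.25 mm on the jig's -x and +x sides. Grip the shank on these two x faces, 65 to 95 mm above the foot (grooved), fingertips above the clips. Origin: centre of its foot; z up the bar; its axes start parallel to the jig's.
- nest (a point): centre of the nest floor on which the block's foot stands, 10 mm above the bench; axes as the jig's. The nest's walls are 10 mm high and leave the foot 1 mm on either side in x and 2 mm in y, so the foot can rock.
- clip_near (a joint): slide of the stiff steel clip (30 mm long, 26 mm wide) on the jig's -x side of the block (m): 0 with its nose 0.75 mm from the shank, up to 0.006 pushed out along -x. Nose 37 to 45 mm above the nest floor, over the block's flange (5 mm free height), overlapping it by 4.5 mm. It yields at about 6 N and stays where pushed. It sits on a pedestal 36 mm above the nest floor.
- clip_far (a joint): the same for the clip on the jig's +x side, pushed out along +x. A straight pull is blocked until both clips are out by about 4.5 mm or more: tilting the block 7 to 9 degrees about its foot towards a clip pushes that clip out so far. Pulling hard with the flange caught under a clip can drag it back in. The pedestals reach 62 mm from the nest's centre in x.
- bearing0: bearing ring 22 mm diameter, 7 mm high, on the post nearest the hinge; origin: centre of its underside
- bearing1: same bearing on the middle post
- bearing2: same bearing on the post nearest the catch
- spacer: bystander: stepped brass spacer, 18 mm diameter, 28 mm high, standing on the jig's plate beyond the bearings
- spool: bystander: white plastic reel lying flat, 170 mm diameter, 55 mm high
- cup: bystander: clear plastic cup, 90 mm diameter, 110 mm high
- driver: bystander: screwdriver lying on the bench
- shell: bystander: black round open housing, 120 mm diameter, 55 mm high
- rotor: bystander: flat black disc 90 mm diameter with a steel hub, 22 mm high
- jar: bystander: clear jar of 56 mm diameter, 65 mm high
Things that resemble listed ones, but are neither listed nor needed, are in the scene too. What is meant by the plug is not orange or yellow, and is the larger of those in its own colour.

How it is judged:
On the way, in this order (a step that is already met when the one before it is completed fails the run):
1. the keeper bar is shut behind its catch, the block still down in its nest (value of joint keeper below 0.03 rad and velocity of joint keeper above -0.3 rad/s and z of plug in the frame of nest below 0.02 m), for 0.2 s.
2. the block, held in the fingers and still in its nest, is tilted over and one clip has been pushed out at least 2.4 mm (z of plug in the frame of nest below 0.02 m and angle between plug's own z axis and vertical above 0.045 rad and contact force between the fingers and plug above 1 N and value of joint any of clip_near, clip_far above 0.0024 m), for 0.02 s.
3. still in its nest, the block is tilted over and both clips have been pushed out at least 2.4 mm (z of plug in the frame of nest below 0.02 m and angle between plug's own z axis and vertical above 0.045 rad and contact force between the fingers and plug above 1 N and value of joint each of clip_near, clip_far above 0.0024 m), for 0.02 s.
At the end, for the whole second after the job is handed in: Keeper angle under 0.03 rad; the block in the fingers (over 1 N), touching nothing of the jig, at rest, within 12 degrees of upright, its foot 47 to 110 mm above the nest floor (2 to 65 mm above the clips' tops) and within 30 mm of over the nest's centre; the bearings still on the jig (value of joint keeper below 0.03 rad and contact force between the fingers and plug above 1 N and z of plug in the frame of nest between 0.047 and 0.11 m and horizontal distance between plug and nest below 0.03 m and angle between plug's own z axis and vertical below 0.2 rad and contact force between plug and jig below 0.2 N and linear speed of plug below 0.03 m/s and horizontal distance between each of bearing0, bearing1, bearing2 and jig below 0.12 m); the arm keeps its last pose, push and grip.
It fails at once if the bearings or the spacer is knocked away (over 15 mm) (distance of any of bearing0, bearing1, bearing2, spacer from where it was at the start of the episode above 0.015 m).
It fails at once if the rest of the bench is knocked away (over 30 mm) (distance of any of spool, cup, driver, shell, rotor, jar from where it was at the start of the episode above 0.03 m).
It also fails if it takes over 64 s, if anything falls off the work surface, if the arm or the gripper's body presses on something with over 40 N, if the wrist force passes 120 N, or if a joint passes its speed limit or range.

ROBOT

A 7-joint arm with a two-finger parallel gripper is mounted at the origin on the work surface. World frame = base frame: x ahead of the robot, y to its left, z up, the work surface at z = 0. Lengths are in m, angles in rad, forces in N, time in s.
With the tool pointing down it reaches from about 0.425 to 0.875 m from the base axis. Payload 4.7 kg.
Tool frame: the origin (TCP) lies at the very end of the fingers, on their centre line; the grasp point (between the pads) lies 19 mm behind it; z points along the fingers, y is the line along which they close (so a half turn about z gives the same grasp; the last joint's range is limited). The gripper opens to 87 mm and grips with 3 to 60 N. Pads are 19 mm wide; open, the fingers measure 117 mm over their backs; the gripper's body (75 mm by 190 mm) begins 51 mm behind the grasp point.
Start: joints at [1.255, 0.321, -0.07, 1.45, 0.023, 1.371, -0.057], TCP at [0.21, -0.615, 0.223] pointing down, gripper open.
Joint ranges: [-2.86, 2.86], [-0.3, 2.09], [-1.38, 1.24], [0.06, 2.45], [-1.56, 4.7], [0.09, 2.05], [-2.69, 2.69]. Speed limits (rad/s): [2.57, 2.57, 3.14, 3.14, 3.14, 3.14, 3.14].

INTERFACE

Orientations are given as a rotation vector (axis times angle).
In Python, from bench import ctrl gives the robot as it stands.
- The arm moves only by the shell command python3 -m jog 'ROWS' [FORCE]. ROWS is JSON, a list that holds one entry, the list of rows, each a list of 7 numbers: the shift along the tool's x, y, z in mm, then the turn, a rotation vector about the tool's x, y, z in degrees, then the finger opening in mm, from 0 to 87. A call has 1 to 10 rows; each row is the pose to reach, as a shift and turn from the pose commanded when the call began, along the tool's axes at that moment; what a row does not reach only later rows make up. A row lasts 1/10 s, in which the tool goes at most 50 mm and 8.59 degrees, less where a joint would pass 70% of its speed; a pose out of reach is approached as far as the arm can. A call with a gripper value outside its range is refused whole. The fingers move at their own pace and stop on an object; FORCE is the grip in N (left out, the last holds). Time passes only in rows, so rows that repeat a pose let the fingers close. It gives the time, the measured TCP pose, the force, the opening and the grip force at its end, in the units of the state.
- ctrl.get_state(): the state, without advancing time (a new reading comes with each control period).
- ctrl.get_image(name): name is "scene" or "side" or "wrist"; returns a dict with "image" (420x560x3 uint8, red, green, blue), "depth" (420x560 float32, m along the optical axis (not along the pixel's ray), 0 where there is no reading), "fov_y" (degrees; the focal length in pixels is half the picture's height over the tangent of half this angle, whatever the lens; pixels are square), "cx", "cy" (the principal point, pixels), "k1" (the pictures are not rectified: a ray, as slopes to the right and down, at radius r is drawn at 1 + k1 r^2 times it, then the intrinsics apply), "rvec" (rotation vector, rad) and "tvec" (3), from world to camera coordinates, as OpenCV has them. Camera axes: x right, y down, z forward; pixel columns grow to the right and rows downward; lengths in m; the calibration is good to about 2 mm. A picture is of the moment at which its call begins.
- ctrl.close_job(): hands the job in; it is judged then, once.
The state is a dict: "time": time; "joint_positions": joint angles; "qd": joint speeds; "joint_torque": joint torques, N m; "position": TCP position; "tool_rot": TCP orientation; "ft_force": force on the tool from outside, world axes, zero at the start; "torque": the same for the moment, N m; "grip_width": opening from 0.0 (shut) to 1.0 (fully open); "grip_force": force on a finger pad.
Only numpy, scipy, OpenCV 4.12 (cv2) and the standard library are available. Lean on these libraries where they do the work, as an engineer would, in place of code of your own. Each camera call takes 0.05 s, during which the arm holds its last target. There are 200 camera calls.

## Working session

There is one attempt and no reset: what is moved stays moved. The work goes in short steps, Python scripts to look and compute and a shell command to move; the robot and the scene stay as the last step left them, time stands still between calls to the robot, and variables do not carry over. Pictures are saved under pics/ and viewed, at most 10 in all, crops included, and the job is handed in when it is done.

```bash
mkdir -p pics; ls; cat > h.py <<'E'
import numpy as np,cv2,pickle,sys
from bench import ctrl
def grab(n,tag):
    d=ctrl.get_image(n); pickle.dump(d,open(f'pics/{tag}.pkl','wb')); cv2.imwrite(f'pics/{tag}.png',d['image'][:,:,::-1]); return d
def load(tag): return pickle.load(open(f'pics/{tag}.pkl','rb'))
def K(d):
    f=d['image'].shape[0]/2/np.tan(np.radians(d['fov_y'])/2)
    return np.array([[f,0,d['cx']],[0,f,d['cy']],[0,0,1.]]),np.array([d['k1'],0,0,0,0.])
def rays(d,uv):
    k,D=K(d); n=cv2.undistortPoints(np.array(uv,float).reshape(-1,1,2),k,D)[:,0]
    R=cv2.Rodrigues(np.array(d['rvec'],float))[0]
    return np.c_[n,np.ones(len(n))]@R, -R.T@np.array(d['tvec'],float).ravel()
def plane(d,uv,z):
    r,c=rays(d,uv); return c+r*((z-c[2])/r[:,2])[:,None]
def dep(d,uv):
    r,c=rays(d,uv); uv=np.array(uv).astype(int).reshape(-1,2); return c+r*d['depth'][uv[:,1],uv[:,0]][:,None]
def proj(d,P):
    k,D=K(d); return cv2.projectPoints(np.array(P,float).reshape(-1,1,3),np.array(d['rvec'],float),np.array(d['tvec'],float),k,D)[0][:,0]
E
python3 - <<'E'
from h import *
for n in('scene','side','wrist'):
    d=grab(n,n+'0'); r,c=rays(d,[[280,210]]); print(n,c,r,d['fov_y'],d['k1'])
s=ctrl.get_state(); print(s['position'],s['tool_rot'],s['grip_width'],s['ft_force'])
E
```

```text
pics
scene [ 1.19457357 -0.81110967  0.75948287] [[-0.56342604  0.63552958 -0.52823063]] 46.25345378994325 0.05812542875978533
side [0.2650602 1.3382209 0.8377548] [[ 0.18250069 -0.84868559 -0.49686985]] 44.3736079974114 -0.04442741916136353
wrist [ 0.28702845 -0.58932429  0.38370691] [[-0.28316571 -0.10766588 -0.95312302]] 59.355146365836966 -0.007598288829176835
[ 0.21032372 -0.61458429  0.22173229] [-3.09758645e+00 -5.15490182e-01  5.20606987e-04] 1.0011487416625853 [-0.38995005  1.15088146 -0.45790504]
```

View pics/scene0.png

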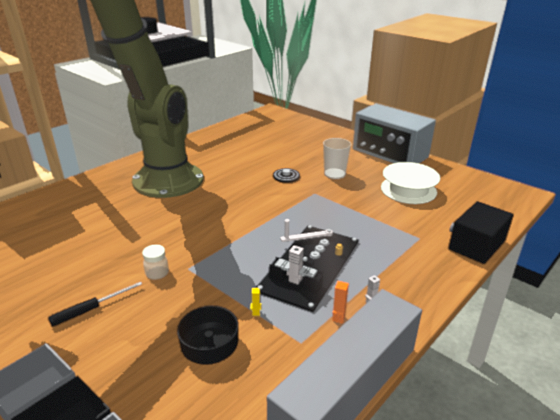

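View pics/side0.png

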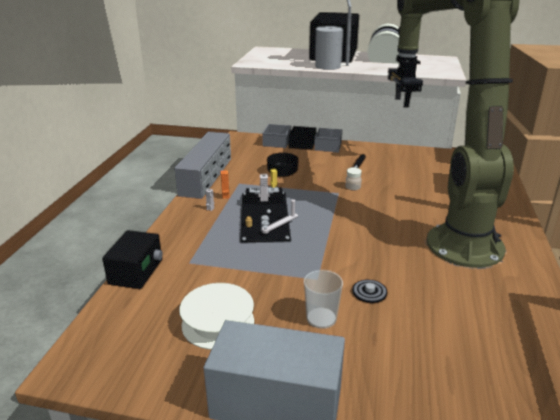

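The scene view shows the black jig (about 260-360, 228-308), the plug at (296,262), and the keeper bar from its hinge near (328,234) to its pin at (287,230). The side view shows the same jig at (265,215), with the decoys outside it.

```bash
python3 - <<'E'
from h import *
a=cv2.imread('pics/scene0.png')[205:325,250:370]; b=cv2.imread('pics/side0.png')[165:255,225:315]
cv2.imwrite('pics/c1.png',np.hstack([cv2.resize(a,(450,450),interpolation=2),cv2.resize(b,(350,450)[:1]*2,interpolation=2) if 0 else cv2.resize(b,(350,350),interpolation=2)[:,:]]) if 0 else np.hstack([cv2.resize(a,(400,400),interpolation=2),cv2.resize(b,(400,400),interpolation=2)]))
for t in('scene0','side0'):
    d=load(t); hsv=cv2.cvtColor(d['image'],cv2.COLOR_RGB2HSV)
    r,c=np.mgrid[0:420,0:560]; uv=np.c_[c.ravel(),r.ravel()]; P=dep(d,uv).reshape(420,560,3)
    m=(hsv[...,2]<60)&(abs(P[...,2]-.010)<.008)&(P[...,0]>.35)&(P[...,0]<.9)&(abs(P[...,1])<.5)
    n,l,st,ce=cv2.connectedComponentsWithStats(m.astype('uint8'))
    for i in range(1,n):
        if st[i,4]>200: 
            q=P[l==i]; print(t,st[i],q.mean(0),cv2.minAreaRect(q[:,:2].astype('float32')*1000))
E
```

```text
scene0 [282 239  37  31 319] [ 0.57489458 -0.01672669  0.01102736] ((580.4151611328125, -13.582473754882812), (99.60017395019531, 108.96028137207031), 16.71341896057129)
scene0 [ 260  273   67   39 1166] [ 0.65174607 -0.15846206  0.01039129] ((640.4954223632812, -143.6104736328125), (146.6796417236328, 97.72676086425781), 16.058725357055664)
scene0 [182 319  53  30 983] [ 0.60455059 -0.36459842  0.00776624] ((610.2631225585938, -365.08184814453125), (91.2593002319336, 73.47476959228516), 20.57391929626465)
side0 [ 240  193   50   50 1495] [ 0.60659478 -0.0023287   0.01076302] ((612.3040161132812, -33.4581298828125), (148.59425354003906, 305.3610534667969), 14.295330047607422)
```

View pics/c1.png

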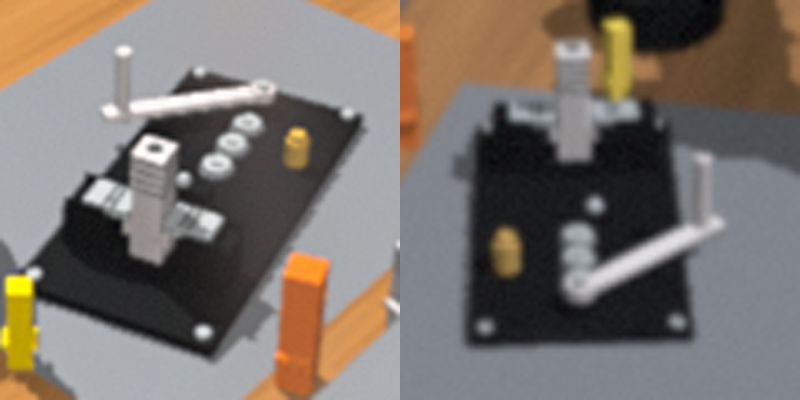

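The crops show the pin top at scene (287,220) / side (293,200), the plug top at scene (296.5,249.4) / side (264,176), the hinge top at scene (329,232.6) / side (265,229), and the four corner screws.

```bash
cat > m.py <<'E'
from h import *
A,B=load('scene0'),load('side0')
def tri(a,b):
    (r1,),c1=rays(A,[a]);(r2,),c2=rays(B,[b])
    M=np.c_[r1,-r2];s=np.linalg.lstsq(M,c2-c1,rcond=None)[0];p,q=c1+s[0]*r1,c2+s[1]*r2
    return (p+q)/2,np.linalg.norm(p-q)*1000
for n,a,b in(('pin',(286.9,220),(293.4,200.3)),('plug',(296.5,249.4),(263.9,175.8)),('hinge',(328.9,232.6),(265,229.1))): print(n,*tri(a,b))
S=plane(A,[(310,226.6),(354.1,238.9),(310.9,304.3),(260.5,286.9)],.012);print(S,S.mean(0))
print(plane(B,[(244.1,238.4),(287.5,237.2)],.012))
e=S[[0,1]].mean(0)-S[[3,2]].mean(0);print('yaw',np.degrees(np.arctan2(-e[0],e[1])),np.linalg.norm(e))
for z,a,b in((.0825,(286.9,220),(293.4,200.3)),(.105,(296.5,249.4),(263.9,175.8)),(.030,(328.9,232.6),(265,229.1))): print(z,plane(A,[a],z),plane(B,[b],z))
E
python3 m.py
```

```text
pin [ 0.51559514 -0.01944758  0.08161366] 1.1872443168134255
plug [ 0.63309137 -0.12220949  0.10401005] 1.5977923409076569
hinge [0.58290051 0.07354232 0.02641653] 0.1617343475735247
[[ 0.51517319  0.07936149  0.012     ]
 [ 0.63788785  0.1121803   0.012     ]
 [ 0.70978219 -0.1594046   0.012     ]
 [ 0.58723968 -0.19176635  0.012     ]] [ 0.61252073 -0.03990729  0.012     ]
[[0.63656728 0.11394983 0.012     ]
 [0.51289268 0.0813058  0.012     ]]
yaw 14.856229575018387 0.28074091354946185
0.0825 [[ 0.51721526 -0.02053568  0.0825    ]] [[ 0.51488348 -0.01850323  0.0825    ]]
0.105 [[ 0.63485359 -0.12322301  0.105     ]] [[ 0.63204082 -0.12107461  0.105     ]]
0.03 [[0.58597924 0.06922368 0.03      ]] [[0.58143402 0.07906348 0.03      ]]
```

```bash
cat > go.py <<'E'
from h import *
from scipy.spatial.transform import Rotation as Ro
C=np.array([.6125,-.0395]);Y=np.radians(14.85)
def j2w(x,y): return C+np.array([x*np.cos(Y)-y*np.sin(Y),x*np.sin(Y)+y*np.cos(Y)])/1000
def go(p,phi,s=None):
    s=s or ctrl.get_state(); R=Ro.from_rotvec(s['tool_rot']); f=np.radians(phi)
    T=Ro.from_matrix(np.c_[[-np.sin(f),np.cos(f),0],[np.cos(f),np.sin(f),0],[0,0,-1]])
    print('shift',np.round(R.inv().apply(np.array(p)-s['position'])*1000,1),'turn',np.round(np.degrees((R.inv()*T).as_rotvec()),1))
def pin(th,r=115): return j2w(-r*np.sin(th),120-r*np.cos(th))
E
python3 -c "
from go import *
print(pin(.86),pin(0),j2w(0,-85),j2w(0,120));p=pin(.86);go([*p,.2],14.85-49.3);go([*p,.05],14.85-49.3)"
```

```text
[ 0.51673372 -0.0183684 ] [ 0.61121855 -0.034667  ] [ 0.6342846  -0.12166101] [0.58174528 0.07649201]
shift [ 483.  -464.8   22.4] turn [ -0.1  -0.  -36.7]
shift [ 483.  -464.6  172.4] turn [ -0.1  -0.  -36.7]
```

```bash
python3 -m jog '[[[483,-465,22,0,0,-36.7,40],[483,-465,22,0,0,-36.7,40],[483,-465,22,0,0,-36.7,40],[483,-465,22,0,0,-36.7,40],[483,-465,22,0,0,-36.7,40],[483,-465,22,0,0,-36.7,40],[483,-465,22,0,0,-36.7,40],[483,-465,22,0,0,-36.7,40],[483,-465,22,0,0,-36.7,40],[483,-465,22,0,0,-36.7,40]]]' 20; python3 -c "
from go import *
p=pin(.86);go([*p,.2],14.85-49.3)"
```

```text
time: 1.15
position: [0.4392, -0.1686, 0.2061]
tool_rot: [2.779, 1.464, -0.0]
ft_force: [0.8, -0.6, 0.1]
grip_width: 0.464
grip_force: 0.0
shift [167.8 -21.    6. ] turn [0. 0. 0.]
```

```bash
python3 -m jog '[[[168,-21,6,0,0,0,40],[168,-21,6,0,0,0,40],[168,-21,6,0,0,0,40],[168,-21,6,0,0,0,40],[168,-21,6,0,0,0,40],[168,-21,6,0,0,0,40]]]'; python3 -c "
from go import *
p=pin(.86);go([*p,.2],14.85-49.3);d=grab('wrist','w1');print(proj(d,[[*pin(.86),.0825],[*pin(0),.0825],[*j2w(0,-85),.105],[*j2w(0,120),.029]]))"
```

```text
time: 1.75
position: [0.516, -0.0205, 0.1997]
tool_rot: [-2.779, -1.466, 0.002]
ft_force: [-0.2, -0.6, 0.8]
grip_width: 0.458
grip_force: 0.0
shift [ 2.1 -0.6 -0.3] turn [-0.   0.1  0.1]
[[274.28612954 196.79747373]
 [389.56122716 145.93983623]
 [482.53700031 229.31546198]
 [274.46212806  46.83322362]]
```

View pics/w1.png

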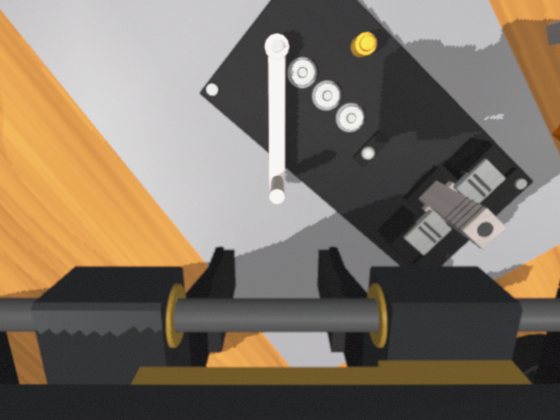

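The wrist view shows the pin top at (277,197), the hinge at (276,45) and the plug top at (485,230). All three lie within about 3 px of my predictions, and the pin is centred between the fingers. I'll descend over it.

```bash
python3 -m jog '[[[2,0,50,0,0,0,40],[2,0,100,0,0,0,40],[2,0,130,0,0,0,40],[2,0,148,0,0,0,32],[2,0,148,0,0,0,26],[2,0,148,0,0,0,26]]]'; python3 -c "
from go import *
s=ctrl.get_state()
for t in(.86,.73,.6,.47,.34,.21,.1,0,-.03):print(t,end=' ');go([*pin(t),.05],14.85-np.degrees(t),s)"
```

```text
time: 2.4
position: [0.5175, -0.0199, 0.0526]
tool_rot: [2.78, 1.462, -0.0]
ft_force: [0.8, 0.9, 0.6]
grip_width: 0.315
grip_force: 0.0
0.86 shift [ 0.8 -1.5  2.6] turn [ 0.   0.  -0.1]
0.73 shift [ 1.8 13.4  2.6] turn [ 0.   0.  -7.6]
0.6 shift [ 4.7 28.   2.6] turn [  0.   0. -15.]
0.47 shift [ 9.5 42.2  2.6] turn [  0.    0.  -22.5]
0.34 shift [16.1 55.6  2.6] turn [  0.    0.  -29.9]
0.21 shift [24.4 68.   2.6] turn [  0.    0.  -37.4]
0.1 shift [32.6 77.6  2.6] turn [  0.    0.  -43.7]
0 shift [40.9 85.5  2.6] turn [  0.    0.  -49.4]
-0.03 shift [43.6 87.7  2.6] turn [  0.    0.  -51.1]
```

```bash
python3 -m jog '[[[2,13,0,0,0,-7.6,26],[5,28,0,0,0,-15,26],[9,42,0,0,0,-22.5,26],[16,56,0,0,0,-30,26],[24,68,0,0,0,-37,26],[33,78,0,0,0,-44,26],[41,85,0,0,0,-49,26],[41,85,0,0,0,-49,26]]]'; python3 -c "
from go import *
s=ctrl.get_state();p=pin(0);u=j2w(1,0)-C
for k in(0,5,8,10,12):print(k);go([*(p+u*k),.052],14.85,s)"
```

```text
time: 3.2
position: [0.6129, -0.0335, 0.0539]
tool_rot: [1.921, 2.482, 0.003]
ft_force: [0.7, 0.4, 0.2]
grip_width: 0.3
grip_force: 0.0
0
shift [-0.7 -1.9  1.9] turn [ 0.2  0.1 -0.3]
5
shift [-0.7  3.1  1.9] turn [ 0.2  0.1 -0.3]
8
shift [-0.7  6.1  1.9] turn [ 0.2  0.1 -0.3]
10
shift [-0.7  8.1  1.9] turn [ 0.2  0.1 -0.3]
12
shift [-0.7 10.1  1.9] turn [ 0.2  0.1 -0.3]
```

Now I'll push on over the ball catch.

```bash
python3 -m jog '[[[0,2,1,0,0,0,26],[0,4,1,0,0,0,26],[0,6,1,0,0,0,26],[0,7,1,0,0,0,26],[0,7,1,0,0,0,26]]]'; python3 -m jog '[[[0,1,0,0,0,0,26],[0,2,0,0,0,0,26],[0,2,0,0,0,0,26]]]'
```

```text
time: 3.7
position: [0.6177, -0.0307, 0.0512]
tool_rot: [1.921, 2.485, -0.0]
ft_force: [-0.6, -0.3, -1.1]
grip_width: 0.302
grip_force: 0.0
time: 4.0
position: [0.6188, -0.0305, 0.051]
tool_rot: [-1.921, -2.485, 0.003]
ft_force: [-1.7, 0.5, 2.2]
grip_width: 0.299
grip_force: 1.5
```

```bash
python3 -m jog '[[[0,1,0,0,0,0,26],[0,2,0,0,0,0,26],[0,3,0,0,0,0,26],[0,3,0,0,0,0,26]]]'; python3 -m jog '[[[0,1,0,0,0,0,26],[0,2,0,0,0,0,26],[0,3,0,0,0,0,26],[0,3,0,0,0,0,26]]]'; python3 -c "
from go import *
d=grab('wrist','w2');cv2.imwrite('pics/w2c.png',d['image'][:,:,::-1]);print(proj(d,[[*pin(0),.0825],[*j2w(0,120),.029]]))"
```

```text
time: 4.4
position: [0.6192, -0.0305, 0.0507]
tool_rot: [-1.919, -2.481, 0.01]
ft_force: [-10.3, -2.0, 7.0]
grip_width: 0.302
grip_force: 5.1
time: 4.8
position: [0.6194, -0.0305, 0.0504]
tool_rot: [-1.917, -2.478, 0.018]
ft_force: [-15.6, -2.7, 13.5]
grip_width: 0.298
grip_force: 8.5
[[252.53781103 305.67985015]
 [255.2613204   16.55035178]]
```

View pics/w2c.png

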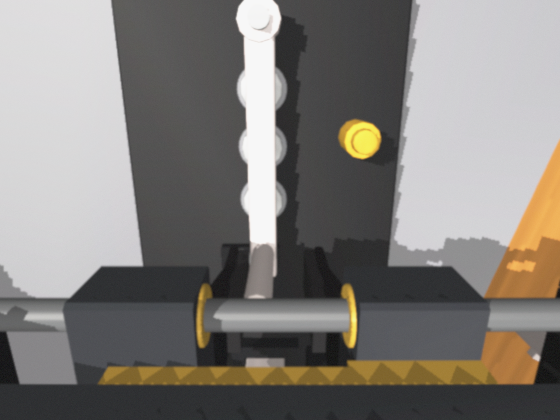

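```bash
python3 - <<'E'
from go import *
d=load('w2');g=d['image'].min(2)
for row in (60,110,170,225):
    c=np.where(g[row,225:300]>185)[0]+225; e=plane(d,[(c[0],row),(c[-1],row)],.029); m=e.mean(0)[:2]-C
    x=m@[np.cos(Y),np.sin(Y)]*1e3;y=m@[-np.sin(Y),np.cos(Y)]*1e3; print(row,c[0],c[-1],np.linalg.norm(e[1]-e[0])*1e3,x,y,'ang',-x/(120-y))
for a in(0,.02,.06):print(a,proj(d,[[*pin(a,r),.029] for r in(0,30,80,110)]).round(1).tolist())
print(proj(d,[[*j2w(-13,-4),.014]]))
m=(g<40).astype('uint8')
for row in (30,100,180,230):
    c=np.where(m[row,100:420])[0]+100; P=plane(d,[(c[0],row),(c[-1],row)],.01); q=P[:,:2]-C; print(row,c[0],c[-1],q@[np.cos(Y),np.sin(Y)]*1e3)
E
```

```text
60 245 273 13.034500494898166 1.3395844804152417 101.67439137892376 ang -0.07309904451820436
110 246 274 13.530510457684523 1.3966627573110963 79.11974426503828 ang -0.03416472652143021
170 248 274 13.170244828312487 1.3677192547557444 49.685906814703046 ang -0.01945156643279788
225 250 275 13.253912611294986 1.6449315884101658 20.089940930326026 ang -0.01646412387028062
0 [[255.3, 16.6], [256.6, 86.4], [258.7, 188.6], [259.7, 242.6]]
0.02 [[255.3, 16.6], [255.4, 86.4], [255.6, 188.5], [255.7, 242.6]]
0.06 [[255.3, 16.6], [252.8, 86.3], [249.3, 188.3], [247.5, 242.3]]
[[239.54886481 254.76126359]]Traceback (most recent call last):
  File "<stdin>", line 10, in <module>
IndexError: index 0 is out of bounds for axis 0 with size 0
```

The bar's slope is about 0 rad and the contact force is rising, so the keeper is at its stop. I'll back off and rise.

```bash
python3 -m jog '[[[0,-4,0,0,0,0,26],[0,-9,0,0,0,0,30],[0,-9,0,0,0,0,36],[0,-9,-30,0,0,0,40],[0,-9,-80,0,0,0,50],[0,-9,-120,0,0,0,50],[0,-9,-120,0,0,0,50]]]'; python3 -c "
from go import *
d=grab('wrist','w3');g=d['image'].min(2)
print(proj(d,[[*pin(a,r),.029] for a in(0,.1) for r in(0,100)]),proj(d,[[*pin(0),.0825],[*j2w(0,-85),.105],[*j2w(-13,-4),.014]]))
go([*j2w(0,-85),.17],14.85)"
```

```text
time: 5.55
position: [0.6213, -0.03, 0.178]
tool_rot: [1.915, 2.478, 0.011]
ft_force: [1.0, 0.3, -0.3]
grip_width: 0.562
grip_force: 0.0
[[258.99179384  47.95026954]
 [261.06542285 173.69909788]
 [258.99179384  47.95026954]
 [249.42891031 173.20791544]] [[259.45858279 209.34260779]
 [260.66925398 333.07218306]
 [247.75190123 195.96686302]]
shift [-92.   -8.8   4.9] turn [ 0.4  0.1 -0.2]
```

View pics/w3.png

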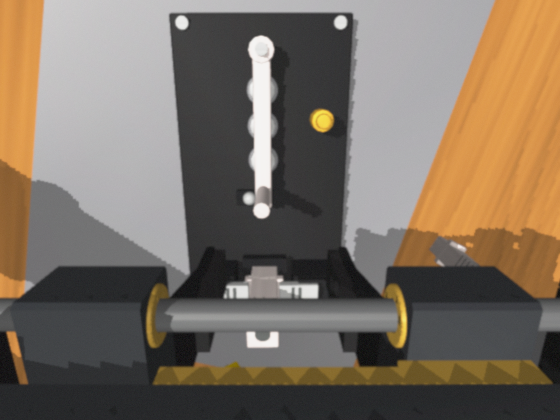

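The keeper is shut: the ball is visible behind it at (248,199) and the pin is at (261,211). I'll move over the plug and descend.

```bash
python3 -m jog '[[[-46,-7.5,0,0.4,0,0,60],[-92,-7.5,0,0.4,0,0,60],[-92,-7.5,20,0.4,0,0,60],[-92,-7.5,60,0.4,0,0,50],[-92,-7.5,90,0.4,0,0,50],[-92,-7.5,107,0.4,0,0,44],[-92,-7.5,107,0.4,0,0,44],[-92,-7.5,107,0.4,0,0,44]]]'; python3 -c "
from go import *
go([*j2w(1.3,-85.5),.071],14.85);d=grab('wrist','w4');print(proj(d,[[*j2w(1.3,-85.5),.105]]),proj(d,[[*j2w(x,-73.5),.105] for x in(-10.7,13.3)]))"
```

```text
time: 6.4
position: [0.6331, -0.1217, 0.0645]
tool_rot: [-1.918, -2.483, 0.008]
ft_force: [0.1, 0.1, 0.2]
grip_width: 0.509
grip_force: 0.0
shift [-0.8  2.4 -6.5] turn [-0.4 -0.  -0.2]
[[281.62695098 315.20891972]] [[249.27803092 287.13024481]
 [314.03643808 287.08433915]]
```

View pics/w4.png

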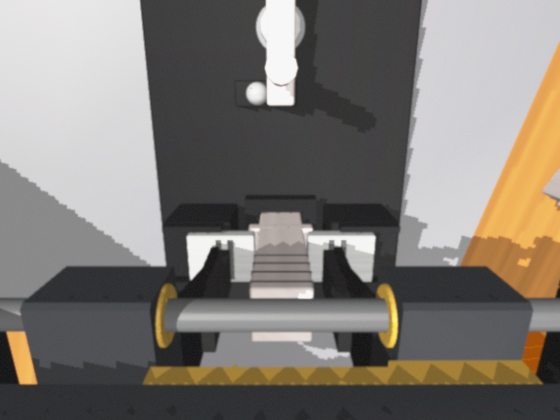

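The plug is between the fingers, at columns 251-311 (centre 281) against the fingers' centre of 277. I'll shift about 2 mm in +y, rise 6 mm and grip.

```bash
python3 -m jog '[[[-1,2,-6,-0.4,0,0,44],[-1,2,-6,-0.4,0,0,44],[-1,2,-6,-0.4,0,0,30],[-1,2,-6,-0.4,0,0,25],[-1,2,-6,-0.4,0,0,20],[-1,2,-6,-0.4,0,0,20],[-1,2,-6,-0.4,0,0,20]]]' 15; python3 -m jog '[[[0,0,0,0,0,0,10],[0,0,0,0,0,0,10],[0,0,0,0,0,0,10]]]' 50; python3 -c "
from go import *
go([*j2w(1.3,-85.5),.071],14.85)"
```

```text
time: 7.15
position: [0.6348, -0.1224, 0.0701]
tool_rot: [-1.921, -2.486, 0.0]
ft_force: [-0.2, -0.2, -0.0]
grip_width: 0.272
grip_force: 14.9
time: 7.45
position: [0.6348, -0.1224, 0.0701]
tool_rot: [1.921, 2.486, -0.0]
ft_force: [0.3, 0.1, 0.2]
grip_width: 0.272
grip_force: 49.9
shift [ 0.4  1.  -0.9] turn [-0.   0.  -0.3]
```

```bash
python3 -m jog '[[[0,1.6,-0.3,1.5,0,0,10],[0,3.2,-0.5,3,0,0,10],[0,4.8,-0.7,4.5,0,0,10],[0,6.3,-0.9,6,0,0,10],[0,6.3,-0.9,6,0,0,10]]]'; python3 -m jog '[[[0,1.6,-0.1,1.5,0,0,10],[0,3.2,-0.2,3,0,0,10],[0,3.2,-0.2,3,0,0,10]]]'; python3 -c "
from go import *
s=ctrl.get_state();print(s['torque'],Ro.from_rotvec(s['tool_rot']).as_matrix()[:,2]);d=grab('side','s2');print()
cv2.imwrite('pics/s2c.png',cv2.resize(d['image'][150:240,215:315,::-1],(800,600)[:2],interpolation=2))"
```

```text
time: 7.95
position: [0.6404, -0.1211, 0.0708]
tool_rot: [-1.879, -2.432, 0.131]
ft_force: [-2.7, -0.4, 2.4]
grip_width: 0.27
grip_force: 49.9
time: 8.25
position: [0.6433, -0.1203, 0.0709]
tool_rot: [-1.858, -2.404, 0.192]
ft_force: [-3.5, -1.0, 5.1]
grip_width: 0.272
grip_force: 49.9
[-0.38055156  0.88346763  0.06762428] [-0.15350721 -0.04017543 -0.98733048]
```

View pics/s2c.png

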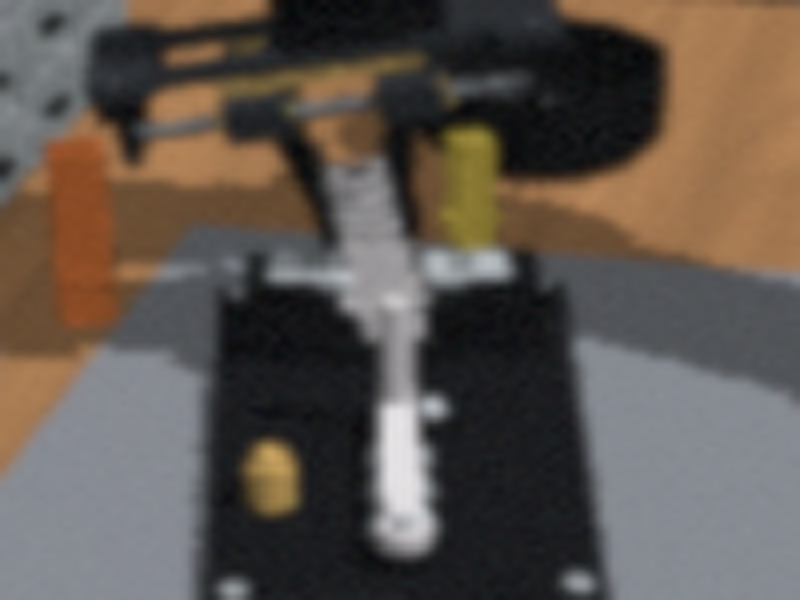

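The tilted block leans 9° towards the far (+x) clip and has pushed it out, and the keeper is still shut. I'll return to upright, then tilt the other way.

```bash
python3 -m jog '[[[0,-2.3,0.5,-2.2,0,0,10],[0,-4.6,1.0,-4.5,0,0,10],[0,-7,1.7,-6.8,0,0,10],[0,-9.3,2.2,-9,0,0,10],[0,-9.3,2.2,-9,0,0,10]]]'; python3 -c "
from go import *
go([.6348,-.1224,.0701],14.85)"
```

```text
time: 8.8
position: [0.6343, -0.123, 0.0703]
tool_rot: [1.922, 2.483, 0.002]
ft_force: [0.0, 0.2, -1.8]
grip_width: 0.269
grip_force: 49.9
shift [0.4 0.7 0.2] turn [ 0.1  0.  -0.3]
```

```bash
python3 -m jog '[[[0,-1.6,-0.3,-1.5,0,0,10],[0,-3.2,-0.5,-3,0,0,10],[0,-4.8,-0.7,-4.5,0,0,10],[0,-6.3,-0.9,-6,0,0,10],[0,-7.9,-1.0,-7.5,0,0,10],[0,-9.2,-1.1,-9,0,0,10],[0,-9.2,-1.1,-9,0,0,10]]]'; python3 -c "
from go import *
s=ctrl.get_state();print(s['torque'],Ro.from_rotvec(s['tool_rot']).as_matrix()[:,2]);go([.6348,-.1224,.0701],14.85);d=grab('side','s3')
cv2.imwrite('pics/s3c.png',cv2.resize(d['image'][150:240,215:315,::-1],(800,600)[:2],interpolation=2))"
```

```text
time: 9.5
position: [0.6269, -0.1243, 0.0716]
tool_rot: [1.858, 2.403, 0.193]
ft_force: [2.9, 1.1, -2.7]
grip_width: 0.274
grip_force: 49.9
[ 0.15070454 -0.60649929  0.04073646] [ 0.1544671   0.04000994 -0.98718748]
shift [-0.2  7.8  2.8] turn [ 9.2  0.  -0.3]
```

View pics/s3c.png

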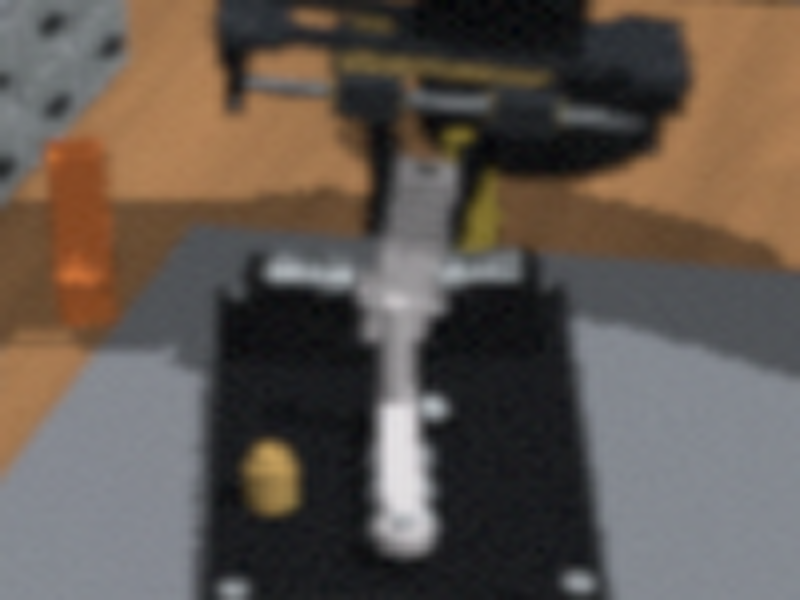

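The block now leans about 9° towards the near (-x) clip. I'll push slightly further for margin, then work out the return to upright.

```bash
python3 -m jog '[[[0,-0.8,0,-0.6,0,0,10],[0,-1.5,0,-1,0,0,10],[0,-1.5,0,-1,0,0,10]]]'; python3 -c "
from go import *
go([.6345,-.1226,.0705],14.85)"
```

```text
time: 9.85
position: [0.6259, -0.1245, 0.0718]
tool_rot: [1.85, 2.394, 0.213]
ft_force: [4.9, 1.2, -1.8]
grip_width: 0.275
grip_force: 49.9
shift [-0.4  8.4  2.8] turn [10.2  0.  -0.2]
```

```bash
python3 -m jog '[[[0,2.1,0.5,2.5,0,0,10],[0,4.2,1.1,5,0,0,10],[0,6.3,1.9,7.5,0,0,10],[0,8.6,2.8,10.2,0,0,10],[0,8.6,2.8,10.2,0,0,10]]]'; python3 -m jog '[[[0,0,-2,0,0,0,10],[0,0,-4,0,0,0,10],[0,0,-5.5,0,0,0,10],[0,0,-7,0,0,0,10],[0,0,-8,0,0,0,10]]]'; python3 -c "
from go import *
go([.6345,-.1226,.0705],14.85)"
```

```text
time: 10.35
position: [0.6346, -0.1218, 0.07]
tool_rot: [-1.918, -2.485, 0.003]
ft_force: [1.5, 1.6, 2.3]
grip_width: 0.27
grip_force: 49.9
time: 10.85
position: [0.6338, -0.1225, 0.0774]
tool_rot: [-1.921, -2.485, -0.0]
ft_force: [6.7, 2.0, -6.9]
grip_width: 0.273
grip_force: 50.0
shift [-0.3  0.7  6.9] turn [-0.  -0.  -0.3]
```

The flange is rubbing on the near clip, so I'll shift about 1 mm towards +x and continue up gently.

```bash
python3 -m jog '[[[0,0.7,0,0,0,0,10],[0,1,0,0,0,0,10],[0,1,0,0,0,0,10]]]'; python3 -m jog '[[[0,0,-2,0,0,0,10],[0,0,-3,0,0,0,10],[0,0,-3,0,0,0,10]]]'
```

```text
time: 11.15
position: [0.634, -0.1225, 0.0775]
tool_rot: [-1.92, -2.484, 0.003]
ft_force: [4.7, 2.0, -4.1]
grip_width: 0.271
grip_force: 50.0
time: 11.45
position: [0.6339, -0.1227, 0.0807]
tool_rot: [-1.92, -2.484, 0.005]
ft_force: [3.8, 1.5, -3.0]
grip_width: 0.267
grip_force: 49.9
```

```bash
python3 -m jog '[[[0,0.5,-3,0,0,0,10],[0,0.5,-6,0,0,0,10],[0,0.5,-9,0,0,0,10],[0,0.5,-12,0,0,0,10],[0,0.5,-14,0,0,0,10]]]'
```

```text
time: 11.95
position: [0.6338, -0.1231, 0.095]
tool_rot: [-1.92, -2.483, 0.007]
ft_force: [-0.2, -0.1, -2.8]
grip_width: 0.273
grip_force: 49.9
```

Free, with only the block's weight on the wrist. I'll lift to about 65 mm.

```bash
python3 -m jog '[[[0,0,-8,0,0,0,10],[0,0,-16,0,0,0,10],[0,0,-24,0,0,0,10],[0,0,-32,0,0,0,10],[0,0,-38,0,0,0,10],[0,0,-42,0,0,0,10],[0,0,-42,0,0,0,10],[0,0,-42,0,0,0,10],[0,0,-42,0,0,0,10]]]'; python3 -c "
from go import *
a=grab('scene','e1')['image'][190:330,220:390,::-1];b=grab('side','e2')['image'][130:250,205:325,::-1]
cv2.imwrite('pics/e.png',np.hstack([cv2.resize(a,(486,400),interpolation=2),cv2.resize(b,(310,400)[::-1][:1]*2,interpolation=2)[:,45:355]]))"
```

```text
time: 12.85
position: [0.6345, -0.1224, 0.1363]
tool_rot: [-1.919, -2.483, 0.005]
ft_force: [-0.0, 0.7, -1.8]
grip_width: 0.27
grip_force: 49.9
```

View pics/e.png

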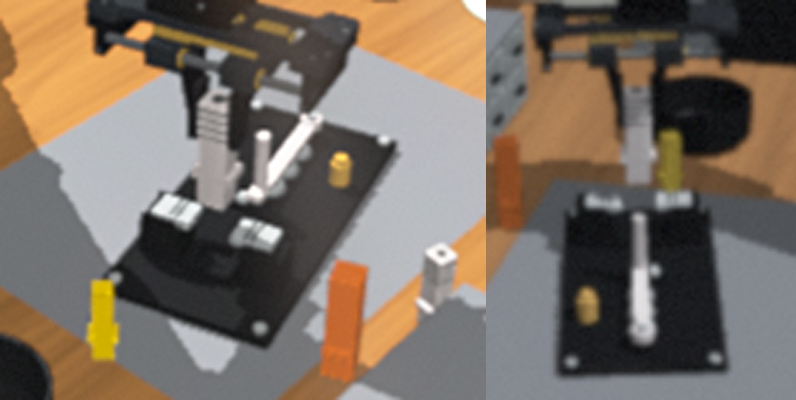

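The block is upright, held above the nest and clear of both clips. The keeper is shut with the ball behind it, and the bystanders are in place. Handing in.

```bash
python3 -c "
from bench import ctrl
print(ctrl.close_job())"
```

```text
the job is handed in; nothing more can be done
None
```

I handed the job in at about 13 s: the keeper is shut behind its ball catch, both clips were pushed out, and the block is held upright and still about 66 mm above its nest floor; the hand-in did not report the verdict.

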